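# Check a sample-changer clamp with a feeler gauge

## Task

Pick up the feeler gauge with the thick, long blade and slide its blade into the narrow gap between the two sprung white jaws, entering at the flared mouth, until the handle is close up to the jaws and both jaws drag on the blade. Go gently, never forcing a jaw right back to its stop, then let go and leave the gauge standing on the clamp's ledge with its blade in the gap.

Things in the scene. Friction and masses are not known exactly. Their poses are not given: they have to be found in the camera images.
- gauge_mid (a point): Centre of the thick feeler gauge's black handle (60 mm long x, 30 wide y, 40 high z), loose, upright on the bench; grip across y from above. Its level steel blade (10 mm thick in y, 22 high, 80 long) juts from the +x end: round nose 110 mm ahead of this point, underside 8 mm above the handle's. Bystander: a gauge with the same handle, blade 3 mm thick and 45 long.
- gap_mid (a point): Mid-gap of the fixed clamp with sprung jaws, 34 mm above the bench. +x points into the gap from its mouth, z up. Gap 4 mm, mouth 32 mm wide at x = -48 mm. In front a ledge, 14 mm high, 60 wide, runs from x = -30 to -150: the handle ends standing on it, its centre near x = -80, y = 0, z = 0 (it meets the lips at about -70). Bystander: a like clamp, gap 40 mm.
- jaw_left (a joint): White jaw at +y of the gap, 40 mm long (x -20 to 20 mm), top 56 mm above the bench, with a lip that flares 1 in 2 to the mouth. Value: metres pushed outward (+y), 0 at rest, stop at 0.016. A spring presses it inward, 2 N at rest to 10 N at the stop. With the thick blade in the gap and let go, each jaw stands about 0.003 open.
- jaw_right (a joint): The same jaw mirrored at -y of the gap; value positive outward (-y), 0 at rest, stop at 0.016.
There are look-alikes about, which are no part of the job. What is shaped like the part that bears gap_mid but orange or pink is not meant.

How it is judged:
By the outcome, as a careful person would: the job done as asked, in the order asked, and still so for the second after the job is handed in, with the robot touching nothing.
It also fails if it takes over 40 s, if anything falls off the work surface, if the arm or the gripper's body presses on something with over 40 N, if the wrist force passes 120 N, or if a joint passes its speed limit or range.

## Robot

A 6-joint arm with a two-finger parallel gripper is mounted at the origin on the work surface. World frame = base frame: x ahead of the robot, y to its left, z up, the work surface at z = 0. Lengths are in m, angles in rad, forces in N, time in s.
With the tool pointing down it reaches from about 0.25 to 0.725 m from the base axis. Payload 4 kg.
Tool frame: the origin (TCP) lies at the very end of the fingers, on their centre line; the grasp point (between the pads) lies 19 mm behind it; z points along the fingers, y is the direction in which the jaws open and shut (so a half turn about z gives the same grasp; the last joint's range is limited). The gripper opens to 85 mm and grips with 20 to 120 N. Pads are 22 mm wide; open, the fingers measure 114 mm over their backs; the gripper's body (76 mm by 85 mm) begins 54 mm behind the grasp point. The pads swing forward as they close: fully open they stand 13 mm farther back than shut.
Start: joints at [1.174, 0.241, 0.005, 1.335, 0, 1.571], TCP at [0.193, 0.461, 0.231] pointing down, gripper open.
Joint ranges: [-2.72, 2.72], [-1.05, 1.87], [-1.09, 1.28], [-1.99, 2.15], [-1.42, 1.44], [-3.14, 3.14]. Speed limits (rad/s): [2.79, 2.79, 3.14, 3.14, 3.14, 3.14].

## Interface

Orientations are given as a unit quaternion [x, y, z, w].
In Python, from workcell import bot, camera gives the robot as it stands. The module is installed in compiled form; this text tells all that it offers.
- The arm moves only by the tool send_rows, never from a script. Its argument "deltas" is a list of rows, each an object with "grip": the opening, from 0 (shut) to 1 (fully open); "translation": the shift along the tool's x, y, z in m, a list of three; "twist": the turn, a rotation vector about the tool's x, y, z in degrees, a list of three. A call has 1 to 5 rows; each row is the pose to reach, as a shift and turn from the pose measured when the call began, along the tool's axes at that moment; what a row does not reach only later rows make up. A row lasts 1/8 s, in which the tool goes at most 62.5 mm and 10.7 degrees, less where a joint would pass 70% of its speed; a pose out of reach is approached as far as the arm can. A call with a gripper value outside its range is refused whole. The fingers move at their own pace and stop on an object; the grip force is fixed at half the most. Time passes only in rows, so rows that repeat a pose let the fingers close. It gives the time, the measured TCP pose, the force and the opening at its end, in the units of the state.
- bot.get_obs(): the state, without advancing time (a new reading comes with each control period).
- camera(name): name is "scene" or "top" or "wrist"; returns a dict with "color" (480x640x3 uint8, blue, green, red), "intrinsics" (3x3 intrinsics, pixels), "k1" (the pictures are not rectified: a ray, as slopes to the right and down, at radius r is drawn at 1 + k1 r^2 times it, then the intrinsics apply), "xyz" and "rotation" of the camera in the world. Camera axes: x right, y down, z forward; pixel columns grow to the right and rows downward; lengths in m; the calibration is good to about 2 mm. A picture is of the moment at which its call begins. There is no depth.
- bot.job_done(): hands the job in, once; it reports no verdict.
The state is a dict: "clock": time; "joint_pos": joint angles; "joint_vel": joint speeds; "tau": joint torques, N m; "eef_pos": TCP position; "tool_rot": TCP orientation; "ft_force": force on the tool from outside, world axes, zero at the start; "ft_torque": the same for the moment, N m; "grip_width": finger opening in m.
Only numpy, scipy, OpenCV 4.12 (cv2) and the standard library are available. Lean on these libraries where they do the work, as an engineer would, in place of code of your own. Each camera call takes 0.05 s, during which the arm holds its last target.

## Working session

There is one attempt and no reset: what is moved stays moved. The work goes in short steps, Python scripts to look and compute and a tool call to move; the robot and the scene stay as the last step left them, time stands still between calls to the robot, and variables do not carry over. Pictures are saved under pics/ and viewed, and the job is handed in when it is done.

Besides the shell and the picture viewer there is one more tool, called after "Call:" by a JSON object that holds its "api" and its "payload". send_rows: Moves the arm, as the interface text tells. Its arguments: {"type":"object","properties":{"deltas":{"type":"array","items":{"type":"object","properties":{"grip":{"type":"number"},"translation":{"type":"array","items":{"type":"number"}},"twist":{"type":"array","items":{"type":"number"}}}}}},"required":["deltas"]}

```bash
mkdir -p pics
cat > h.py <<'E'
import numpy as np,cv2
from workcell import bot,camera
def save(c,n): cv2.imwrite(f'pics/{n}.png',c['color'])
def ray(c,uv):
    K=np.array(c['intrinsics']);x=(uv[0]-K[0,2])/K[0,0];y=(uv[1]-K[1,2])/K[1,1]
    rd=np.hypot(x,y);r=rd
    for _ in range(30): r=rd/(1+c['k1']*r*r)
    s=r/rd if rd>0 else 1
    d=np.array(c['rotation']).reshape(3,3)@np.array([x*s,y*s,1]);return np.array(c['xyz']),d
def onz(c,uv,z):
    o,d=ray(c,uv);return o+d*(z-o[2])/d[2]
def proj(c,P):
    K=np.array(c['intrinsics']);p=np.array(c['rotation']).reshape(3,3).T@(np.array(P)-np.array(c['xyz']))
    x,y=p[0]/p[2],p[1]/p[2];f=1+c['k1']*(x*x+y*y);return np.array([K[0,0]*x*f+K[0,2],K[1,1]*y*f+K[1,2]])
E
python3 - <<'E'
from h import *
import pickle
print(bot.get_obs())
d={}
for n in ['scene','top','wrist']:
    c=camera(n);save(c,n+'0');d[n]=c
    print(n,c['xyz'],c['rotation'],c['k1'],c['intrinsics'])
pickle.dump(d,open('c0.pkl','wb'))
E
```

```text
{'clock': 0.0, 'joint_pos': array([ 1.17401054e+00,  2.41396583e-01,  3.75753516e-03,  1.33519254e+00,
       -2.31178227e-05,  1.57081646e+00]), 'joint_vel': array([-1.53831156e-03,  3.57900987e-04,  1.22804609e-03, -3.24346755e-05,
        8.88760577e-04,  6.58137124e-04]), 'tau': array([ 6.34207208e-04, -3.72316504e+01,  2.52408117e+01,  1.70150504e-02,
        3.11329735e-07,  1.16810608e-05]), 'eef_pos': array([0.19299752, 0.46058591, 0.23043385]), 'tool_rot': array([ 1.97103763e-01,  9.80382105e-01, -9.99951332e-04, -1.89227026e-04]), 'ft_force': array([ 0.20922445, -0.26031849, -1.27756298]), 'ft_torque': array([-0.06060621, -0.01876326, -0.03172306]), 'grip_width': 0.0855889353880523}
scene [1.08108081 0.76363405 0.98309374] [ 0.21203403  0.89382131 -0.38508509 -0.08851281] -0.16474065715232689 [[583.29591024   0.         314.10532062]
 [  0.         583.29591024 238.78256097]
 [  0.           0.           1.        ]]
top [ 0.52806658 -0.07798348  1.0823761 ] [-0.70034774  0.71164381 -0.04463827  0.03291724] -0.0013402407037269098 [[498.98760985   0.         310.9089683 ]
 [  0.         498.98760985 241.91418348]
 [  0.           0.           1.        ]]
wrist [0.11927804 0.49259831 0.37321684] [0.82165133 0.54757004 0.08695514 0.13226845] -0.05135567172769548 [[351.2692078    0.         313.36497918]
 [  0.         351.2692078  240.12336016]
 [  0.           0.           1.        ]]
```

Rotation is a quaternion; fixing the helper.

```bash
sed -i "s/np.array(c\['rotation'\]).reshape(3,3)/R.from_quat(c['rotation']).as_matrix()/; 1a from scipy.spatial.transform import Rotation as R" h.py; cat h.py | head -12
```

```text
import numpy as np,cv2
from scipy.spatial.transform import Rotation as R
from workcell import bot,camera
def save(c,n): cv2.imwrite(f'pics/{n}.png',c['color'])
def ray(c,uv):
    K=np.array(c['intrinsics']);x=(uv[0]-K[0,2])/K[0,0];y=(uv[1]-K[1,2])/K[1,1]
    rd=np.hypot(x,y);r=rd
    for _ in range(30): r=rd/(1+c['k1']*r*r)
    s=r/rd if rd>0 else 1
    d=R.from_quat(c['rotation']).as_matrix()@np.array([x*s,y*s,1]);return np.array(c['xyz']),d
def onz(c,uv,z):
    o,d=ray(c,uv);return o+d*(z-o[2])/d[2]
```

View pics/scene0.png

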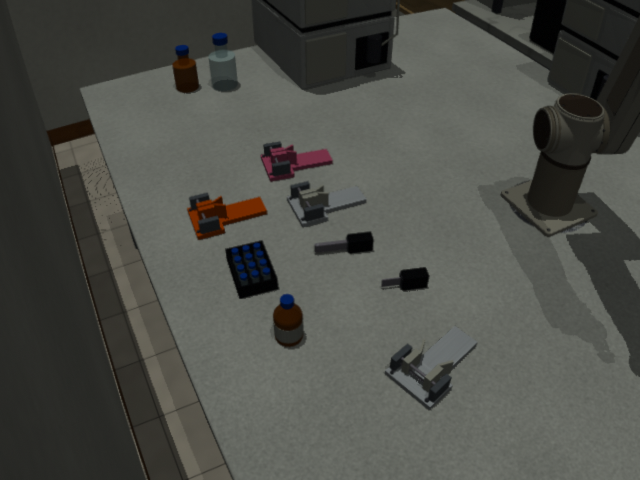

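View pics/top0.png

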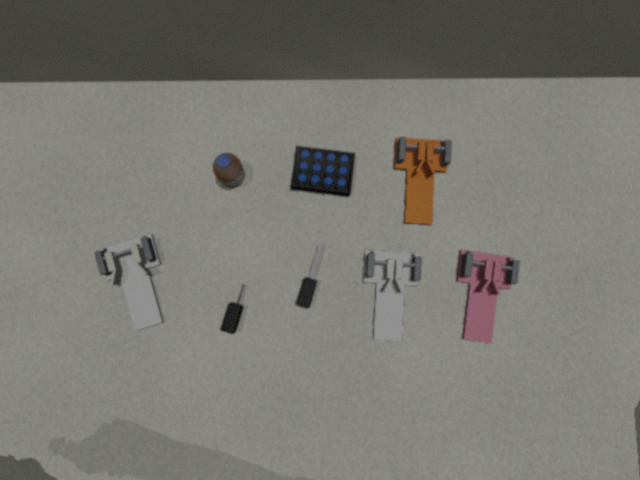

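View pics/wrist0.png

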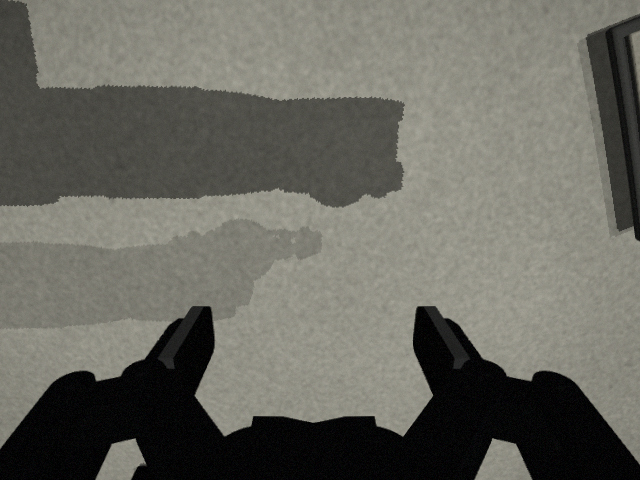

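Two gauges show in the top view: (307,292), with a long blade, and (232,318), with a short thin one. There are two white clamps, at (390,285) and (135,275); the orange and pink ones are excluded. Next I'll enlarge these.

Run:
```python
from h import *
import pickle
d=pickle.load(open('c0.pkl','rb'));t=d['top']['color']
a=t[225:350,80:180];b=t[235:350,205:335];e=t[235:350,345:440]
f=lambda i:cv2.resize(i,(int(i.shape[1]*300/i.shape[0]),300),interpolation=cv2.INTER_CUBIC)
im=np.hstack([f(a),f(b),f(e)]);im=np.clip(im*1.3,0,255).astype(np.uint8)
im=cv2.resize(im,(800,int(im.shape[0]*800/im.shape[1])));cv2.imwrite('pics/crop1.png',im)
s=d['scene']['color'];im=np.vstack([cv2.resize(s[170:300,270:450],(720,520),interpolation=cv2.INTER_CUBIC)]);cv2.imwrite('pics/crop2.png',np.clip(im*1.3,0,255).astype(np.uint8))
c=d['top']
for n,p,z in [('gauge',(307,292),.04),('tip',(321,247),.03),('clampledge',(389,310),.014),('gap',(393,267),.056),('clampB',(130,255),.056)]: print(n,onz(c,p,z))
```

```text
gauge [ 0.53817706 -0.08636883  0.04      ]
tip [ 0.63271156 -0.11764979  0.03      ]
clampledge [ 0.49740582 -0.26041392  0.014     ]
gap [ 0.58638314 -0.26450981  0.056     ]
clampB [0.61962514 0.27576625 0.056     ]
```

View pics/crop1.png

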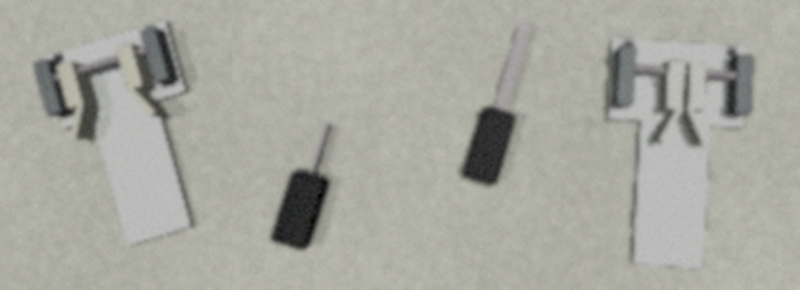

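View pics/crop2.png

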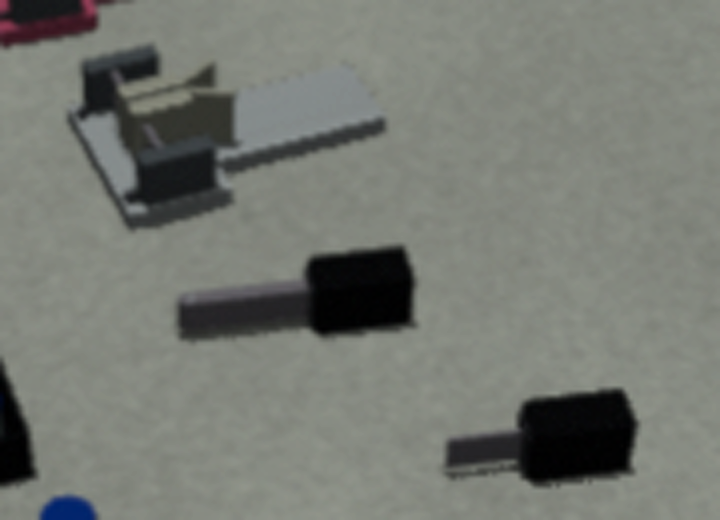

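The enlargement confirms it: the gauge at (307,292) has the long thick blade, and the clamp at (390,285) has the narrow gap. The clamp at (135,275) has the wide one. Now to measure the poses.

```bash
cat >> h.py <<'E'
def rect(mask,c,z,off=(0,0)):
    cs,_=cv2.findContours(mask.astype(np.uint8),cv2.RETR_EXTERNAL,cv2.CHAIN_APPROX_NONE)
    k=max(cs,key=cv2.contourArea)[:,0,:]+np.array(off)
    P=np.array([onz(c,p,z)[:2] for p in k],np.float32)
    (ce,wh,an)=cv2.minAreaRect(P*1000);return np.array(ce)/1000,wh,an,P
E
python3 - <<'E'
from h import *
import pickle
d=pickle.load(open('c0.pkl','rb'));c=d['top'];t=c['color'].astype(int)
g=t[270:315,290:325].max(2)
ce,wh,an,P=rect(g<75,c,.04,(290,270));print('handle',ce,wh,an)
# clamp ledge (z .014): bright
r=t[295:350,360:420];gr=r.mean(2)
print(np.round(gr[::6,::5]).astype(int)); print(t[240:300:3,360:425:4].mean(2).astype(int))
E
```

```text
handle [ 0.53780469 -0.08451542] (29.060705184936523, 60.83243179321289) 71.56968688964844
[[130 136 131  91 145 144 146 145 141 132 132 133]
 [130 130 131 110 143 144 144 144 144 132 131 132]
 [134 129 134 120 144 145 144 143 143 130 134 130]
 [132 130 134 120 144 144 143 144 144 133 133 133]
 [133 131 134 129 142 145 142 143 144 137 132 140]
 [132 133 132 137 144 144 144 144 143 132 136 136]
 [131 131 128 138 142 143 143 144 143 136 134 132]
 [132 129 129 142 144 143 145 142 141 133 131 131]
 [127 132 135 129 133 134 132 135 134 131 135 136]
 [136 130 129 130 133 132 129 131 137 133 139 139]]
[[133 131 133 136 132 132 129 129 131 133 134 132 133 132 134 132 133]
 [134 135 136 137 135 135 133 132 133 132 132 131 132 135 138 131 132]
 [137 132 133 131 135 136 132 131 130 131 123 133 133 132 135 135 132]
 [134 128 127 123 136 133 128 128 132 128 131 132 128 132 130 133 136]
 [132 111 127  77 145 142 141 140 139 134 132 139 132 122 133 135 134]
 [134  88  70  92 139 144 142 144 143 143 145 145 142  67 138 132 132]
 [126  74  71  93 143 144 143 134 136 141 143 145 140  70  87  93 133]
 
[... 222 characters left out ...]
 89  95 142 143  69 138 137 118 144 142 138  39  94  92 135]
 [129  74  92  96 142 142  71 136 135 118 143 144 138  37  93  97 133]
 [129  72  76 105 143 146  71 136 136 131 142 145 135  34  93  94 131]
 [130 118 140 143 145 140  97  70 125 126 126 144 120  37  82 105 135]
 [131 108 123 118 126 144 125 113  92  89 141 144 142 124 134 131 133]
 [131 130 130 129 110 141  66 140 111  66 142 129 127 122 125 133 128]
 [130 131 132 132 120 117  89 145 132  65 128 140 129 135 130 131 132]
 [132 132 132 132 117 100 112 143 142  86 101 137 133 134 132 131 135]
 [130 131 130 128 120 141 144 144 143 141 140 134 132 131 135 133 135]
 [130 129 132 126 121 142 142 144 145 143 140 132 131 135 132 132 130]]
```

```bash
cat >> h.py <<'E'
def cmd(P,yaw_x=None):
    o=bot.get_obs();Rm=R.from_quat(o['tool_rot']).as_matrix()
    x=Rm[:,0];cy=np.degrees(np.arctan2(x[1],x[0]))
    print('clock',o['clock'],'pos',o['eef_pos'].round(4),'yaw_x',cy.round(2),'zt',Rm[:,2].round(4),'j',o['joint_pos'].round(3),'F',o['ft_force'].round(1),'w',o['grip_width'].round(4))
    if P is None:return
    yaw_x=cy if yaw_x is None else yaw_x
    y=np.radians(yaw_x);T=np.array([[np.cos(y),np.sin(y),0],[np.sin(y),-np.cos(y),0],[0,0,-1]]).T
    print('tr',(Rm.T@(np.array(P)-o['eef_pos'])).round(4),'tw',np.degrees(R.from_matrix(Rm.T@T).as_rotvec()).round(2))
E
python3 - <<'E'
from h import *
import pickle
c=pickle.load(open('c0.pkl','rb'))['wrist']
print(R.from_quat(c['rotation']).as_matrix())
o=bot.get_obs();Rm=R.from_quat(o['tool_rot']).as_matrix()
print('cam in tool',Rm.T@(c['xyz']-o['eef_pos']),Rm.T@R.from_quat(c['rotation']).as_matrix())
cmd([.538,-.0845,.2],161.57)
E
```

```text
[[ 0.38521172  0.87682046  0.28774609]
 [ 0.92282615 -0.36534422 -0.12212904]
 [-0.00195887  0.31258515 -0.94988772]]
cam in tool [ 0.08035931  0.00066137 -0.14260641] [[ 1.34554201e-03 -9.49889853e-01 -3.12581920e-01]
 [ 9.99999033e-01  1.38785057e-03  8.71308559e-05]
 [ 3.51052280e-04 -3.12581735e-01  9.49890802e-01]]Traceback (most recent call last):
  File "<stdin>", line 7, in <module>
  File "h.py", line 24, in cmd
    print('clock',o['clock'],'pos',o['eef_pos'].round(4),'yaw_x',cy.round(2),'zt',Rm[:,2].round(4),'j',o['joint_pos'].round(3),'F',o['ft_force'].round(1),'w',o['grip_width'].round(4))
                                                                                                                                                              ^^^^^^^^^^^^^^^^^^^^^
AttributeError: 'float' object has no attribute 'round'
```

```bash
sed -i "s/o\['grip_width'\].round(4)/round(float(o['grip_width']),4)/" h.py
python3 - <<'E'
from h import *
cmd([.6,-.17,.23],161.57)
E
```

```text
clock 0.15 pos [0.1931 0.4607 0.2306] yaw_x 157.27 zt [-6.0e-04 -1.5e-03 -1.0e+00] j [ 1.174  0.241  0.004  1.335 -0.     1.571] F [-0.   0.2 -0.8] w 0.0851
tr [-0.6191 -0.4245  0.0013] tw [-0.09 -0.   -4.3 ]
```

Call:
{"api": "send_rows", "payload": {"deltas": [{"grip": 1,"translation": [-0.045,-0.03,0],"twist": [0,0,0]},{"grip": 1,"translation": [-0.09,-0.06,0],"twist": [0,0,0]},{"grip": 1,"translation": [-0.14,-0.095,0],"twist": [0,0,0]},{"grip": 1,"translation": [-0.19,-0.13,0],"twist": [0,0,-2]},{"grip": 1,"translation": [-0.24,-0.165,0],"twist": [0,0,-4.3]}]}}

```text
clock: 0.78
eef_pos: [0.3513, 0.2141, 0.2308]
tool_rot: [0.159, 0.987, -0.001, -0.0]
ft_force: [1.5, 0.0, 0.3]
grip_width: 0.0857
```

```bash
cd .;python3 - <<'E'
from h import *
cmd([.6,-.17,.23],161.57)
E
```

```text
clock 0.775 pos [0.3513 0.2141 0.2308] yaw_x 161.67 zt [-3.0e-04 -1.4e-03 -1.0e+00] j [ 5.48e-01  6.60e-02 -2.05e-01  1.30e+00 -1.00e-03  8.68e-01] F [1.5 0.  0.3] w 0.0857
tr [-0.3569 -0.2864  0.0013] tw [-0.08  0.01  0.1 ]
```

Call:
{"api": "send_rows", "payload": {"deltas": [{"grip": 1,"translation": [-0.045,-0.036,0],"twist": [0,0,0]},{"grip": 1,"translation": [-0.09,-0.072,0],"twist": [0,0,0]},{"grip": 1,"translation": [-0.14,-0.112,0],"twist": [0,0,0]},{"grip": 1,"translation": [-0.185,-0.148,0],"twist": [0,0,0]},{"grip": 1,"translation": [-0.23,-0.185,0],"twist": [0,0,0]}]}}

```text
clock: 1.4
eef_pos: [0.5121, -0.0358, 0.2309]
tool_rot: [0.159, 0.987, -0.001, -0.0]
ft_force: [0.5, 0.4, 0.2]
grip_width: 0.0856
```

```bash
cd .;python3 - <<'E'
from h import *
cmd([.6,-.17,.23],161.57)
E
```

```text
clock 1.4 pos [ 0.5121 -0.0358  0.2309] yaw_x 161.65 zt [-5.0e-04 -1.1e-03 -1.0e+00] j [-6.900e-02  2.680e-01  4.000e-02  1.343e+00 -1.000e-03  2.510e-01] F [0.5 0.4 0.2] w 0.0856
tr [-0.1257 -0.0998  0.001 ] tw [-0.07 -0.01  0.08]
```

Call:
{"api": "send_rows", "payload": {"deltas": [{"grip": 1,"translation": [-0.045,-0.036,0],"twist": [0,0,0]},{"grip": 1,"translation": [-0.09,-0.072,0],"twist": [0,0,0]},{"grip": 1,"translation": [-0.125,-0.1,0],"twist": [0,0,0]},{"grip": 1,"translation": [-0.125,-0.1,0],"twist": [0,0,0]},{"grip": 1,"translation": [-0.125,-0.1,0],"twist": [0,0,0]}]}}

```text
clock: 2.02
eef_pos: [0.5986, -0.1697, 0.2302]
tool_rot: [0.16, 0.987, -0.0, -0.001]
ft_force: [1.6, 1.3, 0.8]
grip_width: 0.0854
```

```bash
cd .;python3 - <<'E'
from h import *
import pickle
cmd([.538,-.0845,.2],161.57)
c=camera('wrist');save(c,'wrist1');pickle.dump(c,open('c1.pkl','wb'))
E
```

```text
clock 2.025 pos [ 0.5986 -0.1697  0.2302] yaw_x 161.64 zt [-2.4e-03 -2.0e-04 -1.0e+00] j [-2.76e-01  4.94e-01  3.71e-01  1.45e+00 -1.00e-03  4.50e-02] F [1.6 1.3 0.8] w 0.0854
tr [0.0843 0.0618 0.0303] tw [-0.05 -0.12  0.07]
```

View pics/wrist1.png

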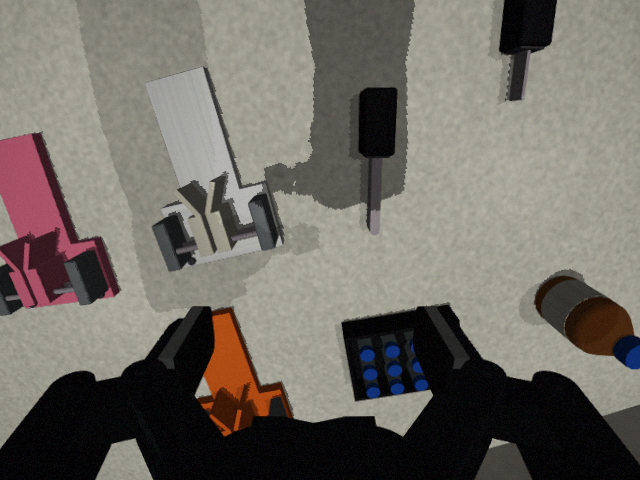

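The wrist view shows the clamp's ledge from (175,75) to (215,160), its beige jaws at (195..230, 205..255), and the thick gauge's handle at (378,122) with its nose at (374,232). I'll enlarge the jaws and the gauge.

```bash
cd .;python3 - <<'E'
import cv2,numpy as np
i=cv2.imread('pics/wrist1.png')
a=cv2.resize(i[55:275,135:295],None,fx=2.7,fy=2.7,interpolation=cv2.INTER_CUBIC)
b=cv2.resize(i[75:245,340:420],None,fx=3.4,fy=3.4,interpolation=cv2.INTER_CUBIC)
b=cv2.copyMakeBorder(b,0,max(0,a.shape[0]-b.shape[0]),0,0,0);a=cv2.copyMakeBorder(a,0,b.shape[0]-a.shape[0],0,0,0)
o=np.hstack([a,b]);print(o.shape);cv2.imwrite('pics/crop3.png',np.clip(o*1.4,0,255).astype(np.uint8))
E
```

```text
(594, 704, 3)
```

View pics/crop3.png

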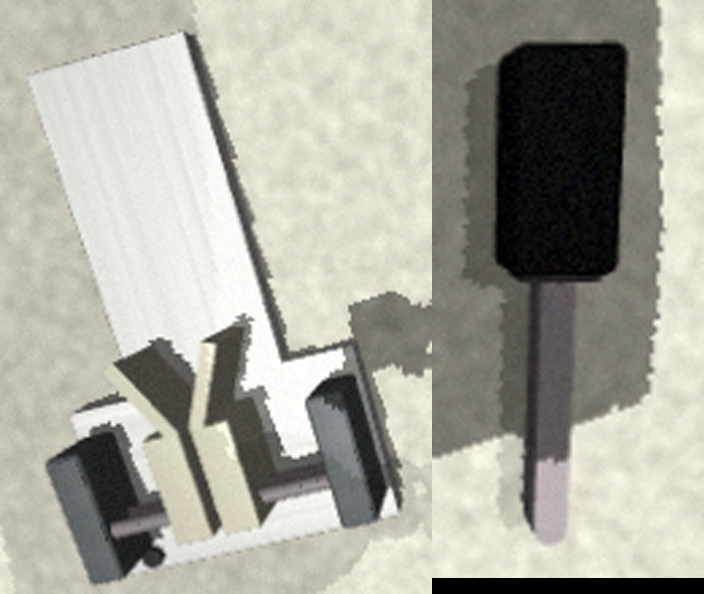

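```bash
cd .;python3 - <<'E'
from h import *
import pickle
c=pickle.load(open('c1.pkl','rb'));ct=pickle.load(open('c0.pkl','rb'))['top']
A=lambda x,y:(x/2.7+135,y/2.7+55)
B=lambda x,y:((x-432)/3.4+340,y/3.4+75)
ang=lambda p,q:np.degrees(np.arctan2(*(q-p)[[1,0]]))
W=lambda uv,z:onz(c,uv,z)
l=[W(A(*p),.014) for p in [(30,74),(187,32),(120,355),(283,358)]]
print('ledge',[x[:2].round(4) for x in l],'width',np.linalg.norm(l[0]-l[1]),'yaw',ang(l[0],l[2]),ang(l[1],l[3]),'end mid',(l[0]+l[1])/2, 'endedge',ang(l[0],l[1]))
g=[W(A(*p),.056) for p in [(189,432),(219,530)]];print('gap',g,np.linalg.norm(g[1]-g[0]),ang(*g),sum(g)/2)
b=[W(B(*p),.03) for p in [(559,284),(548,541)]];print('blade',b,np.linalg.norm(b[0]-b[1]),ang(*b))
m=c['color'].max(2)[80:165,350:405]
h=rect(m<22,c,.04,(350,80));print('handle',h[:3])
# top cam blade check: ledge in top cam
t=ct['color'].astype(int)
print('top tip',onz(ct,(321.5,246),.03))
E
```

```text
ledge [array([ 0.4332, -0.283 ]), array([ 0.4392, -0.2245]), array([ 0.5355, -0.2939]), array([ 0.5565, -0.2348])] width 0.058850761217726005 yaw -6.077001845385942 -5.036049695051217 end mid [ 0.43620373 -0.25373888  0.014     ] endedge 84.17226513399066
gap [array([ 0.56613577, -0.2647119 ,  0.056     ]), array([ 0.60261427, -0.26900484,  0.056     ])] 0.03673023768821676 -6.711939807562851 [ 0.58437502 -0.26685837  0.056     ]
blade [array([ 0.57038038, -0.09504612,  0.03      ]), array([ 0.6426442 , -0.11807886,  0.03      ])] 0.07584567560749365 -17.678710612054463
handle (array([ 0.53813135, -0.0884222 ]), (33.24871063232422, 59.16231918334961), 72.40424346923828)
top tip [ 0.63482631 -0.11875124  0.03      ]
```

Checks: the ledge measures 59 mm against 60, its line extrapolates to the gap within 2 mm, and the nose lies 110 mm from the handle centre. Gauge handle ≈ (0.538, -0.085), yaw -18°. Gap ≈ (0.585, -0.268), yaw -5.9°. I'll go to the grasp.

```bash
cd .;python3 - <<'E'
from h import *
cmd([.538,-.085,.08],162)
cmd([.538,-.085,.010],162)
E
```

```text
clock 2.075 pos [ 0.5986 -0.1691  0.2307] yaw_x 161.68 zt [-1.7e-03 -4.0e-04 -1.0e+00] j [-2.75e-01  4.92e-01  3.70e-01  1.45e+00 -1.00e-03  4.50e-02] F [ 0.2 -0.3  0. ] w 0.0856
tr [0.0838 0.061  0.1507] tw [-0.05 -0.09 -0.32]
clock 2.075 pos [ 0.5986 -0.1691  0.2307] yaw_x 161.68 zt [-1.7e-03 -4.0e-04 -1.0e+00] j [-2.75e-01  4.92e-01  3.70e-01  1.45e+00 -1.00e-03  4.50e-02] F [ 0.2 -0.3  0. ] w 0.0856
tr [0.0837 0.061  0.2207] tw [-0.05 -0.09 -0.32]
```

Call:
{"api": "send_rows", "payload": {"deltas": [{"grip": 1,"translation": [0.03,0.022,0.03],"twist": [0,0,0]},{"grip": 1,"translation": [0.06,0.044,0.06],"twist": [0,0,-0.3]},{"grip": 1,"translation": [0.084,0.061,0.1],"twist": [0,0,-0.3]},{"grip": 1,"translation": [0.084,0.061,0.14],"twist": [0,0,-0.3]},{"grip": 1,"translation": [0.084,0.061,0.15],"twist": [0,0,-0.3]}]}}

```text
clock: 2.7
eef_pos: [0.5351, -0.083, 0.0792]
tool_rot: [0.155, 0.988, -0.0, -0.003]
ft_force: [0.2, 0.4, 0.4]
grip_width: 0.0853
```

```bash
cd .;python3 - <<'E'
from h import *
cmd([.538,-.085,.01],162)
c=camera('wrist');save(c,'wrist2')
E
```

```text
clock 2.7 pos [ 0.5351 -0.083   0.0792] yaw_x 162.13 zt [-6.1e-03  3.0e-04 -1.0e+00] j [-1.54e-01  4.38e-01 -1.28e-01  1.01e+00 -1.00e-03  1.58e-01] F [0.2 0.4 0.4] w 0.0853
tr [-0.0038 -0.0009  0.0691] tw [-0.09 -0.34  0.13]
```

View pics/wrist2.png

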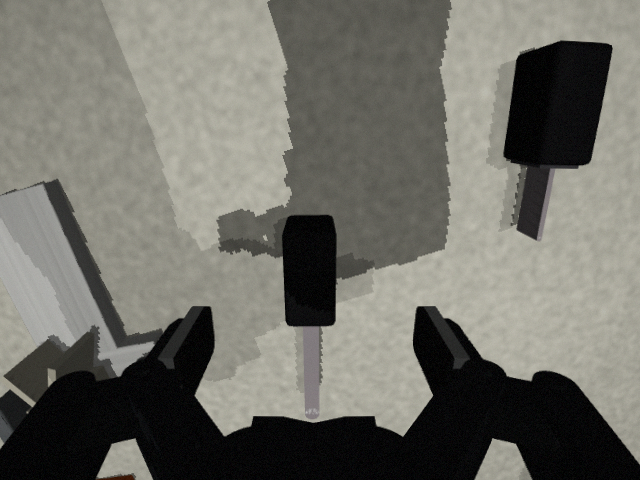

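The handle (285..335, 215..325) sits centred between the fingers (mid column about 313) and aligned with them. I'll descend and close.

Call:
{"api": "send_rows", "payload": {"deltas": [{"grip": 1,"translation": [-0.004,-0.001,0.025],"twist": [0,-0.3,0]},{"grip": 1,"translation": [-0.004,-0.001,0.045],"twist": [0,-0.3,0]},{"grip": 1,"translation": [-0.004,-0.001,0.06],"twist": [0,-0.3,0]},{"grip": 1,"translation": [-0.004,-0.001,0.068],"twist": [0,-0.3,0]},{"grip": 1,"translation": [-0.004,-0.001,0.068],"twist": [0,-0.3,0]}]}}

```text
clock: 3.38
eef_pos: [0.5391, -0.0858, 0.0113]
tool_rot: [0.156, 0.988, -0.001, -0.0]
ft_force: [0.0, -0.7, -0.8]
grip_width: 0.0853
```

```bash
cd .;python3 - <<'E'
from h import *
cmd([.538,-.085,.01],162)
E
```

```text
clock 3.375 pos [ 0.5391 -0.0858  0.0113] yaw_x 162.09 zt [-3.0e-04 -1.4e-03 -1.0e+00] j [-0.157  0.523 -0.197  0.851 -0.001  0.156] F [ 0.  -0.7 -0.8] w 0.0853
tr [0.0013 0.0004 0.0013] tw [-0.08  0.01  0.09]
```

Call:
{"api": "send_rows", "payload": {"deltas": [{"grip": 0.6,"translation": [0,0,0],"twist": [0,0,0]},{"grip": 0.4,"translation": [0,0,0],"twist": [0,0,0]},{"grip": 0.2,"translation": [0,0,0],"twist": [0,0,0]},{"grip": 0,"translation": [0,0,0],"twist": [0,0,0]},{"grip": 0,"translation": [0,0,0],"twist": [0,0,0]}]}}

```text
clock: 4.0
eef_pos: [0.5398, -0.0859, 0.0119]
tool_rot: [0.156, 0.988, -0.001, 0.001]
ft_force: [-0.7, -0.0, 4.2]
grip_width: 0.029
```

Call:
{"api": "send_rows", "payload": {"deltas": [{"grip": 0,"translation": [0,0,0],"twist": [0,0,0]},{"grip": 0,"translation": [0,0,0],"twist": [0,0,0]},{"grip": 0,"translation": [0,0,-0.015],"twist": [0,0,0]},{"grip": 0,"translation": [0,0,-0.03],"twist": [0,0,0]},{"grip": 0,"translation": [0,0,-0.05],"twist": [0,0,0]}]}}

```text
clock: 4.62
eef_pos: [0.5393, -0.0857, 0.0628]
tool_rot: [0.156, 0.988, -0.001, 0.0]
ft_force: [0.0, 0.5, -1.8]
grip_width: 0.0294
```

```bash
cd .;python3 - <<'E'
from h import *
import pickle
y=np.radians(-5.9);e=np.array([np.cos(y),np.sin(y)])
g=np.array([.585,-.268])
p=g-.19*e;print(p)
cmd([p[0],p[1],.06],174.1)
d={}
for n in ['wrist','scene','top']:
  c=camera(n);save(c,n+'3');d[n]=c
pickle.dump(d,open('c3.pkl','wb'))
E
```

```text
[ 0.39600646 -0.24846942]
clock 4.625 pos [ 0.5393 -0.0857  0.0628] yaw_x 162.09 zt [ 3.0e-04 -1.5e-03 -1.0e+00] j [-0.157  0.46  -0.143  0.968 -0.001  0.156] F [ 0.   0.5 -1.8] w 0.0294
tr [ 0.0863 -0.199   0.003 ] tw [ -0.08   0.03 -12.01]
```

View pics/wrist3.png

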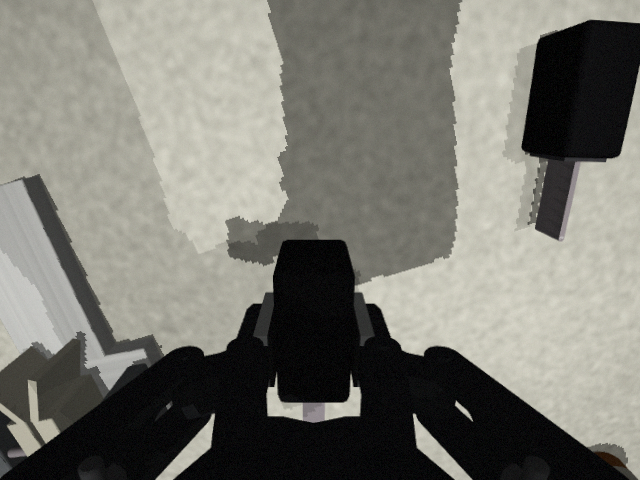

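View pics/scene3.png

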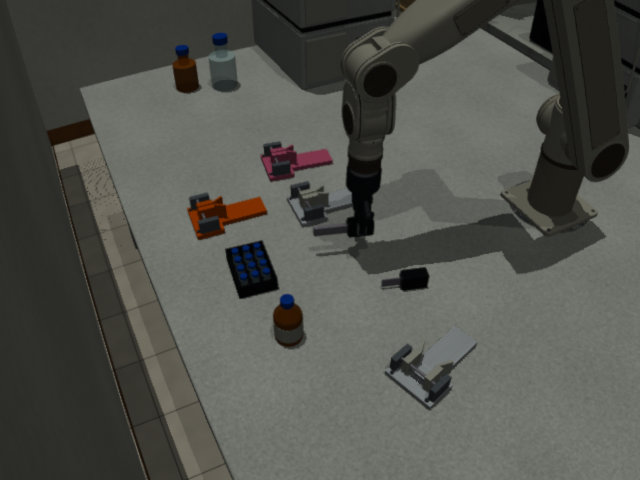

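```bash
cd .;python3 - <<'E'
from h import *
import pickle
c=pickle.load(open('c3.pkl','rb'))['wrist']
q=R.from_quat([0.156,0.988,-0.001,0]).as_matrix();T=np.array([.5393,-.0857,.0628])
for uv in [(314,240),(314,402),(283,240),(346,240),(274,400),(355,400)]:
    print(uv,(q.T@(onz(c,uv,.0913)-T)).round(4))
E
```

```text
(314, 240) [ 0.0427  0.0009 -0.0285]
(314, 402) [-0.027   0.0011 -0.0285]
(283, 240) [ 0.0427 -0.0097 -0.0285]
(346, 240) [ 0.0427  0.0119 -0.0285]
(274, 400) [-0.0261 -0.0152 -0.0285]
(355, 400) [-0.026   0.0179 -0.0285]
```

Call:
{"api": "send_rows", "payload": {"deltas": [{"grip": 0,"translation": [0.012,-0.02,-0.015],"twist": [0,0,-2]},{"grip": 0,"translation": [0.03,-0.06,-0.03],"twist": [0,0,-5]},{"grip": 0,"translation": [0.048,-0.105,-0.03],"twist": [0,0,-8]},{"grip": 0,"translation": [0.066,-0.15,-0.03],"twist": [0,0,-11]},{"grip": 0,"translation": [0.086,-0.199,-0.02],"twist": [0,0,-12]}]}}

```text
clock: 5.4
eef_pos: [0.3974, -0.25, 0.0835]
tool_rot: [0.051, 0.999, -0.001, 0.003]
ft_force: [1.5, -1.5, -1.9]
grip_width: 0.0294
```

```bash
cd .;python3 - <<'E'
from h import *
cmd([.396,-.2485,.06],174.1)
E
```

```text
clock 5.4 pos [ 0.3974 -0.25    0.0835] yaw_x 174.18 zt [ 0.0061 -0.0032 -1.    ] j [-0.562  0.299 -0.329  0.935  0.001 -0.46 ] F [ 1.5 -1.5 -1.9] w 0.0294
tr [0.0017 0.0014 0.0235] tw [-0.15  0.37  0.08]
```

```bash
cd .;python3 - <<'E'
from h import *
import pickle
d={}
for n in ['scene','top']:
  c=camera(n);d[n]=c
pickle.dump(d,open('c4.pkl','wb'))
t=d['top']['color'][225:355,345:445];s=d['scene']['color'][150:260,270:420]
a=cv2.resize(t,(400,520),interpolation=cv2.INTER_CUBIC);b=cv2.resize(s,(400,293),interpolation=cv2.INTER_CUBIC)
b=cv2.copyMakeBorder(b,0,520-293,0,0,0);cv2.imwrite('pics/c4.png',np.clip(np.hstack([a,b])*1.4,0,255).astype(np.uint8))
E
```

```text
(no output)
```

View pics/c4.png

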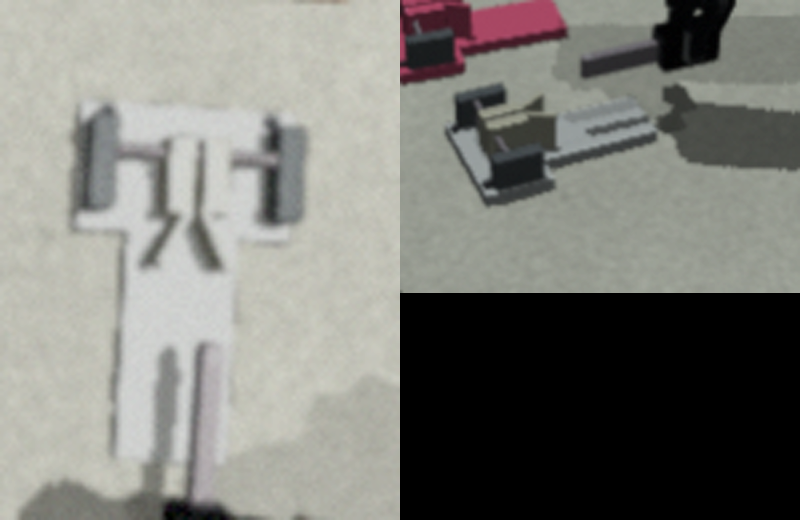

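```bash
cd .;python3 - <<'E'
from h import *
import pickle
c=pickle.load(open('c4.pkl','rb'))['top']
A=lambda x,y:(x/4+345-.4,y/4+225-.4)
nose=onz(c,A(211,343),.102);base=onz(c,A(201,495),.102)
print('nose',nose,base,np.degrees(np.arctan2(*(nose-base)[[1,0]])))
g=[onz(c,A(x,y),.056) for x,y in [(201,143),(197,210)]];print('gap',g)
l=[onz(c,A(x,y),.014) for x,y in [(113,458),(228,462),(122,240),(236,244)]];print('ledge',l,(l[0]+l[1])/2)
print([np.degrees(np.arctan2(*(q-p)[[1,0]])) for p,q in [(l[0],l[2]),(l[1],l[3]),(g[1],g[0])]])
cmd([.396,-.2485,.06],174.1)
E
```

```text
nose [ 0.49897089 -0.26171083  0.102     ] [ 0.42614907 -0.25424271  0.102     ] -5.855402813962822
gap [array([ 0.60006744, -0.26882385,  0.056     ]), array([ 0.56555605, -0.26553807,  0.056     ])]
ledge [array([ 0.43707095, -0.22412903,  0.014     ]), array([ 0.43387778, -0.28498051,  0.014     ]), array([ 0.55173916, -0.23244594,  0.014     ]), array([ 0.54859767, -0.29349697,  0.014     ])] [ 0.43547437 -0.25455477  0.014     ]
[np.float64(-4.148407329901743), np.float64(-4.245675395944751), np.float64(-5.438662202266058)]
clock 5.5 pos [ 0.3934 -0.251   0.0818] yaw_x 173.71 zt [ 1.0e-04 -1.6e-03 -1.0e+00] j [-0.567  0.301 -0.333  0.937 -0.001 -0.457] F [ 0.   0.3 -1.7] w 0.0294
tr [-0.0023  0.0028  0.0218] tw [-0.09  0.02 -0.39]
```

```bash
cd .;cat >> h.py <<'E'
YW=-5.0;G=np.array([.5845,-.2675])
def tgt(s,z,dy=0):
    y=np.radians(YW);e=np.array([np.cos(y),np.sin(y)]);n=np.array([-e[1],e[0]])
    p=G+s*e+dy*n;cmd([p[0],p[1],z],180+YW)
    o=bot.get_obs()['eef_pos'][:2]-G;print('in gap frame',(o@e).round(4),(o@n).round(4))
E
python3 - <<'E'
from h import *
tgt(-.182,.028)
E
```

```text
clock 5.5 pos [ 0.3934 -0.251   0.0818] yaw_x 173.71 zt [ 1.0e-04 -1.6e-03 -1.0e+00] j [-0.567  0.301 -0.333  0.937 -0.001 -0.457] F [ 0.   0.3 -1.7] w 0.0294
tr [-0.0098  0.0005  0.0538] tw [-0.09  0.02 -1.29]
in gap frame -0.1918 -0.0002
```

Call:
{"api": "send_rows", "payload": {"deltas": [{"grip": 0,"translation": [-0.004,0,0.015],"twist": [0,0,-0.6]},{"grip": 0,"translation": [-0.008,0,0.03],"twist": [0,0,-1.3]},{"grip": 0,"translation": [-0.01,0.0005,0.043],"twist": [0,0,-1.3]},{"grip": 0,"translation": [-0.01,0.0005,0.05],"twist": [0,0,-1.3]},{"grip": 0,"translation": [-0.01,0.0005,0.053],"twist": [0,0,-1.3]}]}}

```text
clock: 6.12
eef_pos: [0.4034, -0.251, 0.0281]
tool_rot: [0.043, 0.999, -0.001, -0.0]
ft_force: [0.4, 0.2, -2.1]
grip_width: 0.0291
```

```bash
cd .;python3 - <<'E'
from h import *
import pickle
d={}
for n in ['scene','top']:
  c=camera(n);d[n]=c
pickle.dump(d,open('c5.pkl','wb'))
tgt(-.13,.0275)
t=d['top']['color'][225:355,345:445];s=d['scene']['color'][150:260,270:420]
a=cv2.resize(t,(400,520),interpolation=cv2.INTER_CUBIC);b=cv2.resize(s,(400,293),interpolation=cv2.INTER_CUBIC)
b=cv2.copyMakeBorder(b,0,520-293,0,0,0);cv2.imwrite('pics/c5.png',np.clip(np.hstack([a,b])*1.4,0,255).astype(np.uint8))
E
```

```text
clock 6.225 pos [ 0.4035 -0.2514  0.0286] yaw_x 175.03 zt [-3.0e-04 -1.4e-03 -1.0e+00] j [-0.556  0.387 -0.374  0.81  -0.001 -0.47 ] F [-0.7  0.7 -2.8] w 0.0291
tr [-0.0518 -0.0003  0.0011] tw [-0.08 -0.01  0.03]
in gap frame -0.1818 0.0003
```

View pics/c5.png

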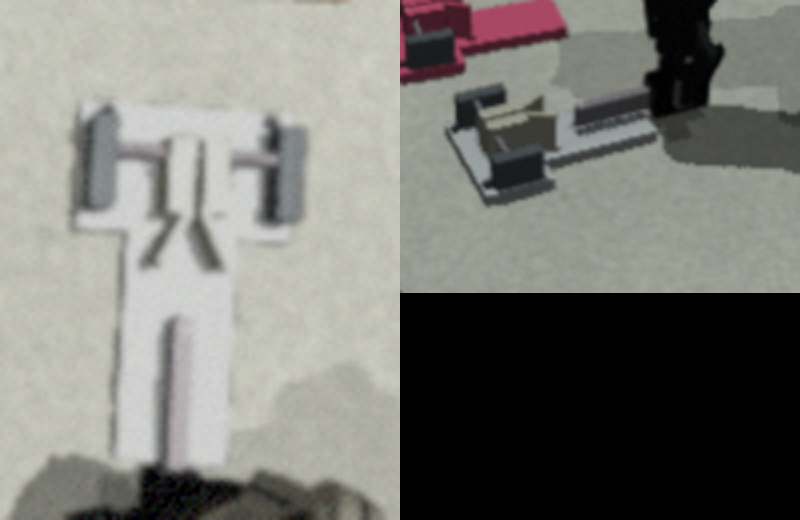

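```bash
cd .;python3 - <<'E'
from h import *
import pickle
c=pickle.load(open('c5.pkl','rb'))['top']
A=lambda x,y:(x/4+345-.4,y/4+225-.4)
z=.0285-.0115+.03
y=np.radians(YW);e=np.array([np.cos(y),np.sin(y)]);n=np.array([-e[1],e[0]])
for nm,p,zz in [('nose',(182,318),z),('bladebase',(177,460),z),('gapfar',(203,143),.056),('gapnear',(197,210),.056),('lipL',(148,266),.056),('lipR',(216,268),.056),('Ls',(119,318),.014),('Rs',(234,318),.014)]:
    w=onz(c,A(*p),zz)[:2]-G;print(nm,(w@e).round(4),(w@n).round(4))
im=cv2.resize(c['color'][250:310,365:420],(733,800),interpolation=cv2.INTER_CUBIC)[:600];cv2.imwrite('pics/c5b.png',np.clip(im*1.4,0,255).astype(np.uint8))
E
```

```text
nose -0.0747 0.0035
bladebase -0.147 0.0023
gapfar 0.0157 -0.001
gapnear -0.019 0.0003
lipL -0.0495 0.024
lipR -0.048 -0.011
Ls -0.0771 0.0313
Rs -0.0728 -0.0299
```

View pics/c5b.png

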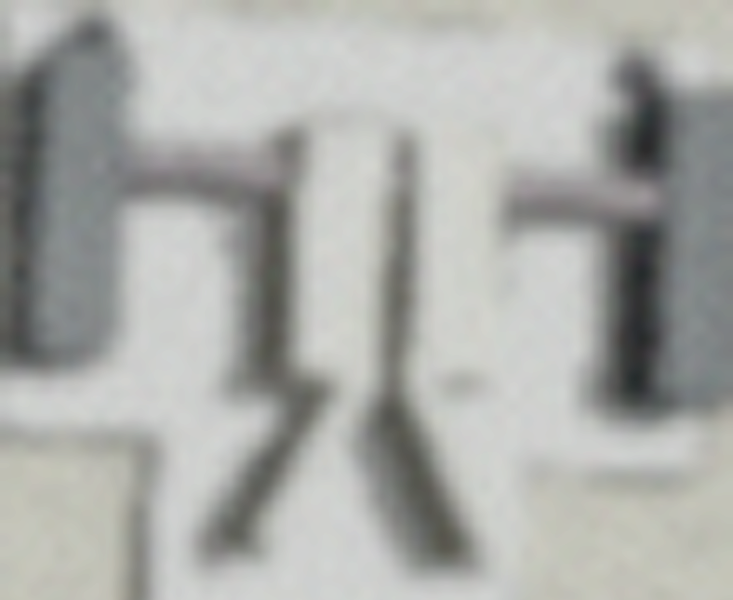

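The blade sits about 2.5 mm to +y of the gap line, so I'll correct for that and enter slowly.

Call:
{"api": "send_rows", "payload": {"deltas": [{"grip": 0,"translation": [-0.004,-0.0024,0.001],"twist": [0,0,0]},{"grip": 0,"translation": [-0.012,-0.0024,0.001],"twist": [0,0,0]},{"grip": 0,"translation": [-0.02,-0.0024,0.001],"twist": [0,0,0]},{"grip": 0,"translation": [-0.028,-0.0024,0.001],"twist": [0,0,0]},{"grip": 0,"translation": [-0.034,-0.0024,0.001],"twist": [0,0,0]}]}}

```text
clock: 6.85
eef_pos: [0.4379, -0.2569, 0.0277]
tool_rot: [0.043, 0.999, -0.001, 0.0]
ft_force: [0.2, 0.4, -2.0]
grip_width: 0.0292
```

```bash
cd .;python3 - <<'E'
from h import *
tgt(-.12,.0275,-.0022)
c=camera('top')
A=c['color'][225:355,345:445];cv2.imwrite('pics/c6.png',np.clip(cv2.resize(A,(460,598),interpolation=cv2.INTER_CUBIC)*1.4,0,255).astype(np.uint8))
E
```

```text
clock 6.85 pos [ 0.4379 -0.2569  0.0277] yaw_x 175.05 zt [ 1.0e-04 -1.6e-03 -1.0e+00] j [-0.53   0.44  -0.289  0.842 -0.001 -0.443] F [ 0.2  0.4 -2. ] w 0.0292
tr [-0.027  -0.      0.0002] tw [-0.09  0.01  0.05]
in gap frame -0.147 -0.0022
```

View pics/c6.png

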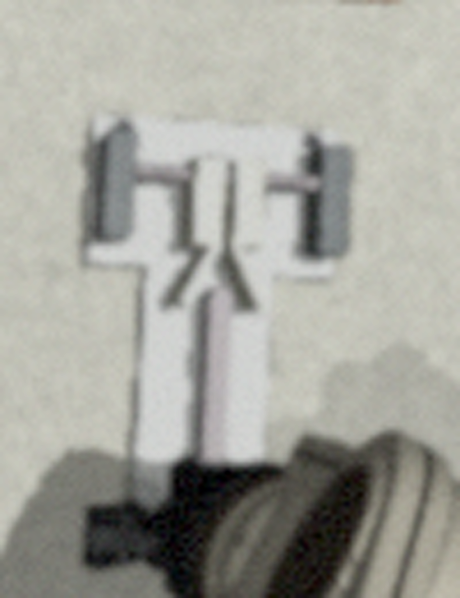

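The nose is in the mouth and lined up with the gap to about 1 mm. I'll continue.

Call:
{"api": "send_rows", "payload": {"deltas": [{"grip": 0,"translation": [-0.006,0,0],"twist": [0,0,0]},{"grip": 0,"translation": [-0.012,0,0],"twist": [0,0,0]},{"grip": 0,"translation": [-0.018,0,0],"twist": [0,0,0]},{"grip": 0,"translation": [-0.024,0,0],"twist": [0,0,0]},{"grip": 0,"translation": [-0.028,0,0],"twist": [0,0,0]}]}}

```text
clock: 7.52
eef_pos: [0.4638, -0.2585, 0.0265]
tool_rot: [0.043, 0.999, -0.0, -0.003]
ft_force: [-2.7, 1.2, -1.9]
grip_width: 0.0289
```

```bash
cd .;python3 - <<'E'
from h import *
tgt(-.09,.0275,-.0022)
E
```

```text
clock 7.525 pos [ 0.4638 -0.2585  0.0265] yaw_x 175.03 zt [-0.0052  0.     -1.    ] j [-0.507  0.482 -0.219  0.874 -0.003 -0.42 ] F [-2.7  1.2 -1.9] w 0.0289
tr [-0.0311 -0.0006 -0.0012] tw [-0.02 -0.3   0.03]
in gap frame -0.1211 -0.0016
```

Call:
{"api": "send_rows", "payload": {"deltas": [{"grip": 0,"translation": [-0.006,-0.0005,-0.001],"twist": [0,-0.2,0]},{"grip": 0,"translation": [-0.012,-0.0005,-0.001],"twist": [0,-0.2,0]},{"grip": 0,"translation": [-0.018,-0.0005,-0.001],"twist": [0,-0.2,0]},{"grip": 0,"translation": [-0.024,-0.0005,-0.001],"twist": [0,-0.2,0]},{"grip": 0,"translation": [-0.028,-0.0005,-0.001],"twist": [0,-0.2,0]}]}}

```text
clock: 8.15
eef_pos: [0.4921, -0.2614, 0.0273]
tool_rot: [0.043, 0.999, -0.0, -0.001]
ft_force: [-3.7, 0.9, -1.5]
grip_width: 0.0291
```

```bash
cd .;python3 - <<'E'
from h import *
import pickle
d={}
for n in ['scene','top']:
  c=camera(n);d[n]=c
pickle.dump(d,open('c7.pkl','wb'))
tgt(-.076,.0275,-.0022)
t=d['top']['color'][225:355,345:445];s=d['scene']['color'][160:240,270:380]
a=cv2.resize(t,(400,520),interpolation=cv2.INTER_CUBIC);b=cv2.resize(s,(400,291),interpolation=cv2.INTER_CUBIC)
b=cv2.copyMakeBorder(b,0,520-291,0,0,0);cv2.imwrite('pics/c7.png',np.clip(np.hstack([a,b])*1.5,0,255).astype(np.uint8))
E
```

```text
clock 8.25 pos [ 0.4926 -0.2615  0.0274] yaw_x 175.05 zt [-5.e-04 -4.e-04 -1.e+00] j [-0.488  0.521 -0.147  0.903 -0.001 -0.401] F [-0.6  0.5 -4.1] w 0.0293
tr [-0.016  -0.0002 -0.0001] tw [-0.03 -0.03  0.05]
in gap frame -0.092 -0.0021
```

View pics/c7.png

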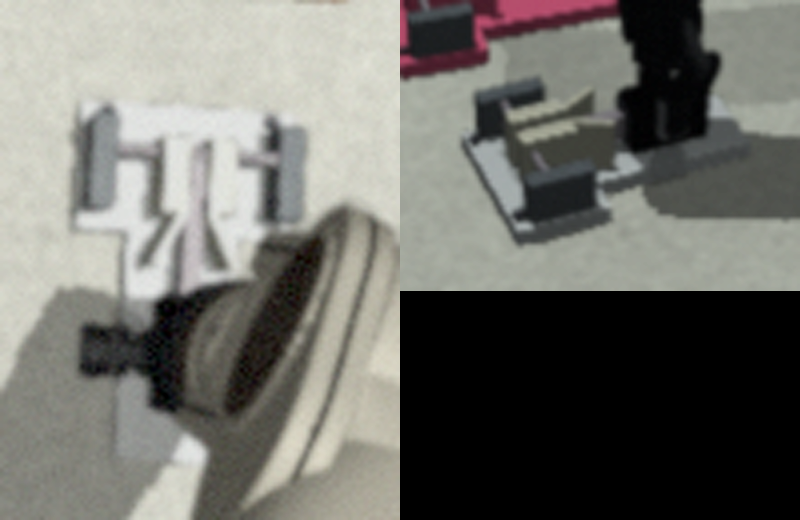

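The blade is between the jaws, and both have opened by a similar small amount. Next come the last ~16 mm, slowly.

Call:
{"api": "send_rows", "payload": {"deltas": [{"grip": 0,"translation": [-0.004,0,0],"twist": [0,0,0]},{"grip": 0,"translation": [-0.008,0,0],"twist": [0,0,0]},{"grip": 0,"translation": [-0.012,0,0],"twist": [0,0,0]},{"grip": 0,"translation": [-0.016,0,0],"twist": [0,0,0]},{"grip": 0,"translation": [-0.016,0,0.0005],"twist": [0,0,0]}]}}

```text
clock: 8.88
eef_pos: [0.5095, -0.2631, 0.0271]
tool_rot: [0.043, 0.999, -0.0, 0.0]
ft_force: [-3.6, 2.0, 0.3]
grip_width: 0.029
```

```bash
cd .;python3 - <<'E'
from h import *
import pickle
d={}
for n in ['scene','top','wrist']:
  c=camera(n);d[n]=c
save(d['wrist'],'w8')
pickle.dump(d,open('c8.pkl','wb'))
tgt(-.075,.0265,-.0022)
t=d['top']['color'][225:355,345:445];s=d['scene']['color'][160:240,270:380]
a=cv2.resize(t,(400,520),interpolation=cv2.INTER_CUBIC);b=cv2.resize(s,(400,291),interpolation=cv2.INTER_CUBIC)
b=cv2.copyMakeBorder(b,0,520-291,0,0,0);cv2.imwrite('pics/c8.png',np.clip(np.hstack([a,b])*1.5,0,255).astype(np.uint8))
E
```

```text
clock 9.025 pos [ 0.5095 -0.2631  0.0272] yaw_x 175.06 zt [ 1.4e-03 -8.0e-04 -1.0e+00] j [-0.477  0.546 -0.103  0.92  -0.    -0.39 ] F [-0.5  1.2 -1.1] w 0.0291
tr [-0.0001 -0.0001  0.0007] tw [-0.04  0.08  0.06]
in gap frame -0.0751 -0.0021
```

View pics/c8.png

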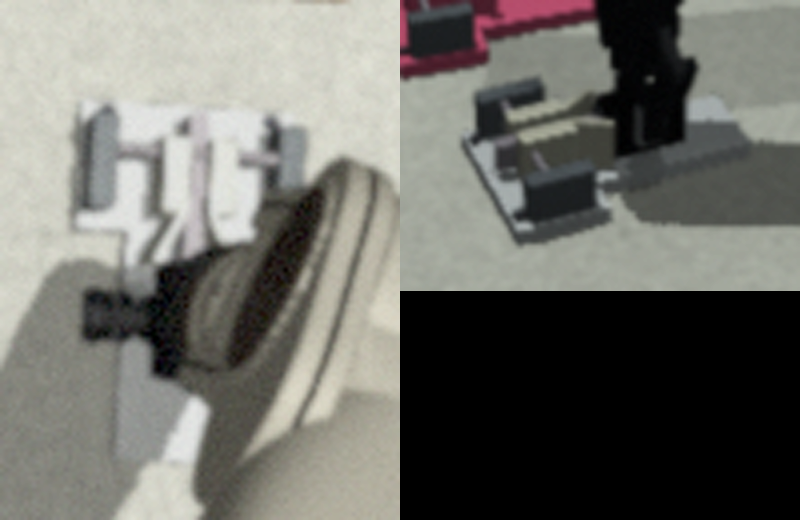

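View pics/w8.png

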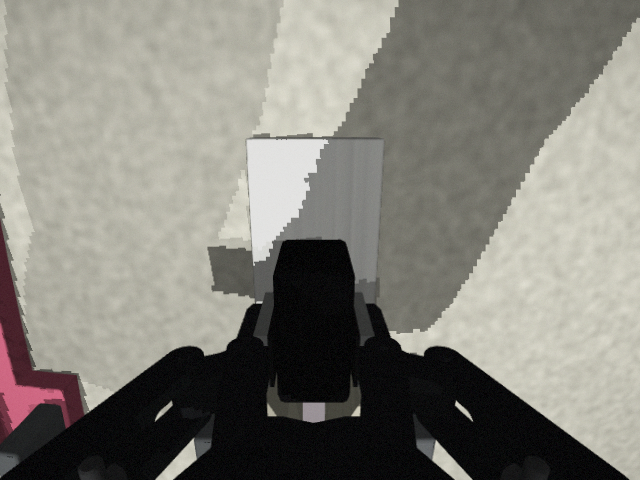

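```bash
cd .;python3 - <<'E'
from h import *
import pickle
d=pickle.load(open('c8.pkl','rb'));c=d['top']
y=np.radians(YW);e=np.array([np.cos(y),np.sin(y)]);n=np.array([-e[1],e[0]])
for p in [(199,118),(199,114)]:
    w=onz(c,(p[0]/4+344.6,p[1]/4+224.6),.0455)[:2]-G;print('nose',w@e,w@n)
c=d['wrist']
for uv,z in [((247,138),.014),((383,138),.014),((274,400),.0555),((355,400),.0555)]:
    w=onz(c,uv,z)[:2]-G;print(uv,w@e,w@n)
E
```

```text
nose 0.02953079834065175 -0.00011736492719412054
nose 0.03162664739099859 -8.219482162956544e-06
(247, 138) -0.14999879032204896 -0.029979665989438596
(383, 138) -0.1501483390514206 0.028310993327394646
(274, 400) -0.04878827735708446 -0.01735973933740035
(355, 400) -0.04888264387143631 0.015762499671001236
```

Call:
{"api": "send_rows", "payload": {"deltas": [{"grip": 0,"translation": [0,0,0.0005],"twist": [0,0,0]},{"grip": 0,"translation": [0,0,0.001],"twist": [0,0,0]},{"grip": 0,"translation": [0,0,0.0015],"twist": [0,0,0]},{"grip": 0,"translation": [0,0,0.0015],"twist": [0,0,0]}]}}

```text
clock: 9.52
eef_pos: [0.51, -0.2633, 0.026]
tool_rot: [0.043, 0.999, -0.001, 0.001]
ft_force: [-1.3, 0.3, 1.0]
grip_width: 0.0294
```

The ledge end reads x = -0.150, as it should. The handle centre is at about -0.079, on target. I'll lower a little more until it touches the ledge.

Call:
{"api": "send_rows", "payload": {"deltas": [{"grip": 0,"translation": [0,0,0.0005],"twist": [0,0,0]},{"grip": 0,"translation": [0,0,0.001],"twist": [0,0,0]},{"grip": 0,"translation": [0,0,0.001],"twist": [0,0,0]}]}}

```text
clock: 9.9
eef_pos: [0.5102, -0.2633, 0.0259]
tool_rot: [0.043, 0.999, -0.001, 0.002]
ft_force: [-3.4, 2.9, 6.6]
grip_width: 0.0295
```

```bash
cd .;python3 - <<'E'
from h import *
tgt(-.075,.0265,-.0022)
E
```

```text
clock 9.9 pos [ 0.5102 -0.2633  0.0259] yaw_x 175.06 zt [ 0.0032 -0.0014 -1.    ] j [-0.477  0.547 -0.105  0.915  0.    -0.39 ] F [-3.4  2.9  6.6] w 0.0295
tr [ 0.0006  0.0001 -0.0006] tw [-0.07  0.19  0.06]
in gap frame -0.0744 -0.0023
```

The handle is on the ledge: 6.6 N upward and no further descent. I'll release it now.

Call:
{"api": "send_rows", "payload": {"deltas": [{"grip": 0.45,"translation": [0,0,0],"twist": [0,0,0]},{"grip": 0.55,"translation": [0,0,0],"twist": [0,0,0]},{"grip": 0.65,"translation": [0,0,0],"twist": [0,0,0]},{"grip": 0.65,"translation": [0,0,0],"twist": [0,0,0]},{"grip": 0.65,"translation": [0,0,0],"twist": [0,0,0]}]}}

```text
clock: 10.52
eef_pos: [0.5102, -0.2633, 0.0259]
tool_rot: [0.043, 0.999, -0.001, 0.002]
ft_force: [0.2, 0.9, 0.9]
grip_width: 0.0553
```

```bash
cd .;python3 - <<'E'
from h import *
tgt(-.075,.13,-.0022)
c=camera('wrist');save(c,'w9')
E
```

```text
clock 10.525 pos [ 0.5102 -0.2633  0.0259] yaw_x 175.06 zt [ 0.0032 -0.0015 -1.    ] j [-0.477  0.547 -0.105  0.915  0.    -0.39 ] F [0.2 0.9 0.9] w 0.0553
tr [ 0.0003 -0.     -0.1041] tw [-0.07  0.19  0.06]
in gap frame -0.0744 -0.0023
```

View pics/w9.png

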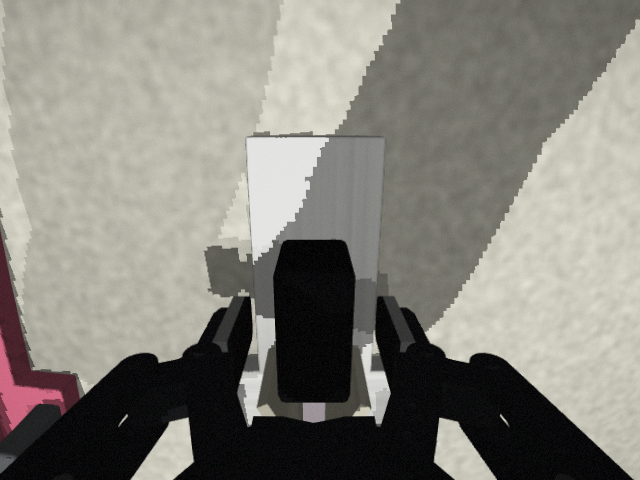

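The fingers are clear on both sides and the gauge hasn't moved. I'll rise straight up.

Call:
{"api": "send_rows", "payload": {"deltas": [{"grip": 0.65,"translation": [0,0,-0.01],"twist": [0,0,0]},{"grip": 0.65,"translation": [0,0,-0.03],"twist": [0,0,0]},{"grip": 0.65,"translation": [0,0,-0.06],"twist": [0,0,0]},{"grip": 0.65,"translation": [0,0,-0.1],"twist": [0,0,0]},{"grip": 0.65,"translation": [0,0,-0.14],"twist": [0,0,0]}]}}

```text
clock: 11.2
eef_pos: [0.5096, -0.2631, 0.1678]
tool_rot: [0.043, 0.999, -0.001, 0.002]
ft_force: [0.7, -0.6, 0.5]
grip_width: 0.0554
```

Call:
{"api": "send_rows", "payload": {"deltas": [{"grip": 0.65,"translation": [0.03,0.03,-0.02],"twist": [0,0,0]},{"grip": 0.65,"translation": [0.05,0.08,-0.04],"twist": [0,0,0]},{"grip": 0.65,"translation": [0.06,0.13,-0.04],"twist": [0,0,0]},{"grip": 0.65,"translation": [0.06,0.18,-0.04],"twist": [0,0,0]},{"grip": 0.65,"translation": [0.06,0.2,-0.04],"twist": [0,0,0]}]}}

```text
clock: 11.82
eef_pos: [0.4669, -0.0563, 0.2085]
tool_rot: [0.042, 0.999, -0.001, 0.003]
ft_force: [-0.1, -0.6, -0.5]
grip_width: 0.0555
```

```bash
cd .;python3 - <<'E'
from h import *
import pickle
d={}
for n in ['scene','top','wrist']:
  c=camera(n);d[n]=c;save(c,n+'10')
pickle.dump(d,open('c10.pkl','wb'))
cmd(None)
t=d['top']['color'][225:355,345:445];s=d['scene']['color'][160:240,270:380]
a=cv2.resize(t,(400,520),interpolation=cv2.INTER_CUBIC);b=cv2.resize(s,(400,291),interpolation=cv2.INTER_CUBIC)
b=cv2.copyMakeBorder(b,0,520-291,0,0,0);cv2.imwrite('pics/c10.png',np.clip(np.hstack([a,b])*1.5,0,255).astype(np.uint8))
E
```

```text
clock 11.975 pos [ 0.4671 -0.0578  0.2081] yaw_x 175.19 zt [ 0.0049 -0.0022 -1.    ] j [-0.122  0.191 -0.12   1.255 -0.002 -0.038] F [ 0.1 -0.9  1.1] w 0.0554
```

View pics/c10.png

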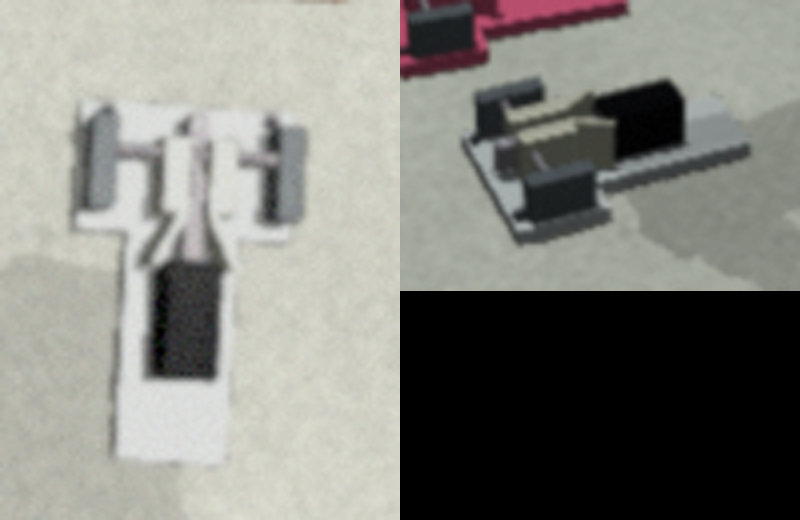

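View pics/wrist10.png

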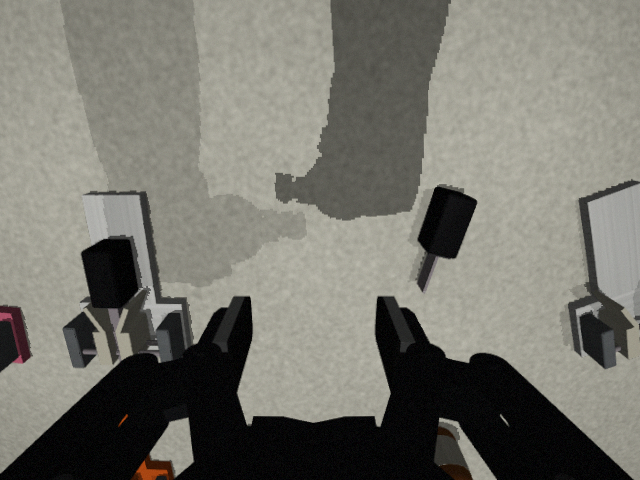

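```bash
cd .;python3 - <<'E'
from h import *
import pickle
c=pickle.load(open('c10.pkl','rb'))['top']
y=np.radians(YW);e=np.array([np.cos(y),np.sin(y)]);n=np.array([-e[1],e[0]])
m=c['color'][285:325,376:405].max(2)
ce,wh,an,P=rect(m<60,c,.054,(376,285));w=ce-G;print('handle',w@e,w@n,wh,an)
F=lambda x,yy:(onz(c,(x/4+344.6,yy/4+224.6),.056)[:2]-G)@n
print('jaw tops inner/outer',[round(F(x,180),4) for x in (163,188,211,238)])
bot.job_done()
E
```

```text
handle -0.07332303163105106 0.0033342311241355968 (34.657005310058594, 61.46721267700195) 84.28792572021484
jaw tops inner/outer [np.float64(0.0186), np.float64(0.0058), np.float64(-0.0061), np.float64(-0.02)]
the job is handed in; nothing more can be done
```

The thick, long-bladed gauge is now standing on the white narrow-gap clamp's ledge with its blade in the gap. I handed the job in at about 12 s of robot time, with the gripper well clear.

- **Insertion:** I gripped the handle, entered at the flared mouth and slid the blade in over the ledge. The wrist readings I took were under about 8 N throughout. I lowered the handle until it touched the ledge, at about 6.6 N.
- **Jaws:** in the last top view, the inner jaw edges stand at about +5.8 and -6.1 mm. Each jaw is therefore about 4 mm open, balanced and far from its 16 mm stop. The expected value is 3 mm, and one pixel is about 2 mm.
- **Disagreement in the last checks:** before release, the nose and the handle's front face both put the handle centre at about x = -79 mm, y ≈ 0. After release, the dark-blob measurement gave x = -73 mm, y = +3 mm. That blob came out 35 mm wide instead of 30, so it takes in the handle's side and shadow, and I trust the -79 mm figure more. On either reading the handle is close up to the lips and standing upright.

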